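# Clamp an impeller with the ratchet clamp

### The job

Hold the blue post of the ratchet clamp's pawl aside until the knob has run fully back and the blue jaw is open. Then take the closed impeller (the one with the round neck on top) and lay it flat in the clamp between the jaw's pad and the two stops. Finally turn the knob clockwise until its yellow pointer stands at the red pin and the pawl has caught at that tooth, so that the pad holds the impeller against the stops; leave the open impeller, the tape and the screwdriver alone.

Things in the scene. Friction and masses are not known exactly. Their poses are not given: they have to be found in the camera images.
- ratchet_clamp: Fixed clamp on an aluminium plate 146 x 314 x 10 mm. Origin on the bench under the knob's axis; z up, y along the plate from knob to nest (159 mm off), x across, away from the robot when y points left. Knob, toothed wheel (88 mm wide, z 28-38 mm) and crank move a blue jaw with a sprung pad up to 35 mm to the nest. The pawl, on the -y side, turns on a pin at x +43, y -75 mm.
- ratchet_knob (a joint): Knob turn, rad: 0 = stop, jaw open; a spring drives it there (2 rad/s when the pawl is held clear). Grows clockwise from above, to 2.5. The pawl catches it every 0.419 rad (24 deg): let go between teeth it runs back to the last tooth passed and stays. Starts caught at a tooth (fourth or fifth), jaw too far forward to load. Turning takes 0.1 to 0.4 N m. It only turns back with the pawl held clear.
- knob_grip (a point): On the knob's axis at grip height, 66 mm above the bench. The knob is a black bar 64 mm long, 16 mm thick, z 47 to 73 mm, on a hub of 52 mm diameter with its top at z 49 mm. The bar lies along the line from here to pointer_tip; grip it across that line. The point turns with the knob: at 0 its axes are the clamp's, the pointer lies along its -y.
- pointer_tip (a point): Tip of the flat yellow pointer that turns with the knob, 50 mm from its axis, 41 mm above the bench. At knob 0 it points along the clamp's -y; clockwise turning carries it to the clamp's -x side, where the three pins stand.
- pawl (a joint): Angle of the sprung pawl, rad: about 0 when it lies in a tooth gap, up to 0.13 as it rides over a tooth, 0.35 at its end stop. Above about 0.2 the wheel runs free. A spring presses it back to the wheel (about 2 to 3 N at the blue post).
- pawl_post (a point): On the axis of the pawl's upright blue post (13 mm diameter, z 38 to 69 mm), 58 mm above the bench, to be pinched from above or pushed. It ends a flat arm 10 mm wide (z 28 to 38 mm), 42 mm from the pawl's pin towards the clamp's +x. Moving it 12 mm towards the clamp's +y, in an arc about the pin, lifts the pawl out of the teeth (pawl 0.3); it must be held so until the knob has run back.
- pin_red: Setting pin with a round red head 13 mm wide, fixed in the plate 60 mm from the knob's axis. Origin at its foot, 10 mm above the bench; its top is at 42 mm. It marks the chosen tooth: the third, fourth or fifth from the open stop (knob at about 1.25, 1.67 or 2.08 rad, pointer then straight towards it, tip 10 mm from the pin's axis).
- pin_grey_a: The same pin with a grey head, at one of the other two teeth; not the chosen one.
- pin_grey_b: The same pin with a grey head, at the third of these teeth; not the chosen one.
- nest (a point): On the plate's top (z 10 mm) under the centre of the impeller when it touches both stops. Axes as the clamp's. The two stops (tops at z 30 mm) stand on its +y side, the pad (70 mm wide, z 17 to 35 mm) on its -y side. With the jaw open there are 15 mm of play along y: best lay the impeller with its centre 7 mm short of this point, at y = -7 mm. Winding pushes it home.
- impeller_centre (a point): Centre of the closed impeller (grey plastic, loose, about 0.09 to 0.17 kg), half-way up its 35 mm: a disc of 120 mm diameter and 25 mm height, its vanes closed in by a cover, and on top a round neck of 57 mm diameter, 10 mm high (7.5 to 17.5 mm above this point), to be gripped across from above. Its z is up.
- jaw_pad: Sprung rubber pad on the blue jaw (this origin is not on the pad: it lies on the knob's axis when the jaw is open). It yields up to 22 mm, with 1.4 N at first touch and 0.35 N more per mm; it touches the clamped impeller from 15 mm of jaw travel (21, 28 and 34 mm at the third, fourth and fifth tooth).
- open_impeller: Another grey impeller, loose, 122 mm in diameter, 30 mm high, with bare curved vanes on top and no neck or cover; not to be used. Origin at the centre of its underside.
- tape_roll: Roll of masking tape, 106 mm in diameter, 26 mm high, loose, behind the clamp; leave alone. Origin at the centre of its underside.
- driver_red: Screwdriver with a red handle, 200 mm long, loose, behind the work; leave alone. Origin at its underside, half-way along.
- closed_impeller: The same closed impeller as a body; origin at the centre of its underside, 17.5 mm below impeller_centre.
Not all that is in view belongs to the job. What is shaped like the closed_impeller but purple is not meant.

How it is judged:
By the outcome, as a careful person would: the job done as asked, in the order asked, and still so for the second after the job is handed in, with the robot touching nothing.
It also fails if it takes over 72 s, if anything falls off the work surface, if the arm or the gripper's body presses on something with over 40 N, if the wrist force passes 120 N, or if a joint passes its speed limit or range.

### The arm

A 6-joint arm with a two-finger parallel gripper is mounted at the origin on a cart in front of the work surface, level with it; the furniture and walls round the work are solid. World frame = base frame: x ahead of the robot, y to its left, z up, the work surface at z = 0. Lengths are in m, angles in rad, forces in N, time in s.
With the tool pointing down it reaches from about 0.25 to 0.725 m from the base axis. Payload 4 kg.
Tool frame: the origin (TCP) lies at the very end of the fingers, on their centre line; the grasp point (between the pads) lies 19 mm behind it; z points along the fingers, y is the line along which they close (so a half turn about z gives the same grasp; the last joint's range is limited). The gripper opens to 85 mm and grips with 20 to 120 N. Pads are 22 mm wide; open, the fingers measure 114 mm over their backs; the gripper's body (76 mm by 85 mm) begins 54 mm behind the grasp point. The pads swing forward as they close: fully open they stand 13 mm farther back than shut.
Start: joints at [-1.292, 0.241, 0.005, 1.335, 0, 1.571], TCP at [0.138, -0.481, 0.231] pointing down, gripper open.
Joint ranges: [-2.72, 2.72], [-1.05, 1.87], [-1.09, 1.28], [-1.99, 2.15], [-1.42, 1.44], [-3.14, 3.14]. Speed limits (rad/s): [2.79, 2.79, 3.14, 3.14, 3.14, 3.14].

### API

Orientations are given as a unit quaternion [x, y, z, w].
In Python, from workcell import bot, vision, workorder, boxes_of gives the robot as it stands.
- The arm moves only by the tool send_rows, never from a script. Its argument "motion" is text: rows parted by semicolons, each of 5 numbers parted by spaces: the closure, from -1 (fully open) to 1 (shut), so that 0 is half open, then the shift along the tool's x, y, z in cm, then the turn about the tool's z in rad. In form: claw x y z twist; .... A call has 1 to 5 rows; each row is the pose to reach, as a shift and turn from the pose commanded when the call began, along the tool's axes at that moment; what a row does not reach only later rows make up. A row lasts 1/10 s, in which the tool goes at most 50 mm and 8.59 degrees, less where a joint would pass 70% of its speed; a pose out of reach is approached as far as the arm can. A call with a gripper value outside its range is refused whole. The fingers move at their own pace and stop on an object; the grip force is fixed at half the most. Time passes only in rows, so rows that repeat a pose let the fingers close. It gives the time, the measured TCP pose, the force, the opening and the grip force at its end, in the units of the state.
- bot.get_obs(): the state, without advancing time (a new reading comes with each control period).
- vision.camera(name): name is "scene" or "top"; returns the picture (400x640x3 uint8, red, green, blue); there is no depth.
- vision.camera_model(name): a dict with "fov_y" (degrees; the focal length in pixels is half the picture's height over the tangent of half this angle, whatever the lens; pixels are square), "cx", "cy" (the principal point, pixels), "k1" (the pictures are not rectified: a ray, as slopes to the right and down, at radius r is drawn at 1 + k1 r^2 times it, then the intrinsics apply), "world_from_camera" (4x4, takes a point from camera to world coordinates). Camera axes: x right, y down, z forward; pixel columns grow to the right and rows downward; lengths in m; the calibration is good to about 2 mm. A picture is of the moment at which its call begins. camera_model takes no time and is no camera call.
- workorder.job_done(): hands the job in; it is judged then, once.
Trained networks look in the newest picture that a camera, given by its name, has taken for a name from the list of things; names that differ only in an ending like _2 or _b are one class to them, and where a whole thing is asked for, a point or a joint stands for the part that bears it (a point fixed in the world has none). Each returns a list of dicts, best first, with "conf" (0 to 1); they miss things now and then, are a little off and sometimes report something else, mostly with a low value. They report only what shows in the picture. A call takes as long as a camera call. They do not tell look-alikes from the thing itself.
- boxes_of(camera, target): "rect" ([centre column, centre row, width, height] in pixels, round what is visible of it).
The state is a dict: "clock": time; "joint_pos": joint angles; "joint_vel": joint speeds; "tau": joint torques, N m; "eef_pos": TCP position; "tool_rot": TCP orientation; "ft_force": force on the tool from outside, world axes, zero at the start; "ft_torque": the same for the moment, N m; "grip_width": finger opening in m; "grasp_force": force on a finger pad.
Only numpy, scipy, OpenCV 4.12 (cv2) and the standard library are available. Lean on these libraries where they do the work, as an engineer would, in place of code of your own. Each camera call takes 0.05 s, during which the arm holds its last target. There are 200 camera calls.

## Working session

There is one attempt and no reset: what is moved stays moved. The work goes in short steps, Python scripts to look and compute and a tool call to move; the robot and the scene stay as the last step left them, time stands still between calls to the robot, and variables do not carry over. Pictures are saved under pics/ and viewed, at most 10 in all, crops included, and the job is handed in when it is done.

Besides the shell and the picture viewer there is one more tool, called after ">>>" by a JSON object that holds its "fn" and its "kwargs", one argument or row to a line. send_rows: Moves the arm, as the interface text tells. Its arguments: {"type":"object","properties":{"motion":{"type":"string"}},"required":["motion"]}

```bash
ls; mkdir -p pics
cat > h.py <<'E'
import numpy as np, cv2
from workcell import bot, vision, workorder, boxes_of
def K(n):
    m=vision.camera_model(n); f=200/np.tan(np.radians(m['fov_y'])/2); return m,f,np.array(m['world_from_camera'])
def proj(n,p):
    m,f,T=K(n); p=np.atleast_2d(p); c=(p-T[:3,3])@T[:3,:3]; s=c[:,:2]/c[:,2:]
    s=s*(1+m['k1']*(s**2).sum(1,keepdims=True)); return s*f+[m['cx'],m['cy']]
def ray(n,uv,z):
    m,f,T=K(n); d=(np.array(uv,float)-[m['cx'],m['cy']])/f; s=d.copy()
    for _ in range(20): s=d/(1+m['k1']*(s@s))
    v=T[:3,:3]@np.array([*s,1]); o=T[:3,3]; return o+v*(z-o[2])/v[2]
def snap(n,f=None):
    im=vision.camera(n)
    if f: cv2.imwrite('pics/'+f,im[:,:,::-1])
    return im
E
python3 - <<'E'
from h import *
a=snap('scene');b=snap('top','top0.png'); cv2.imwrite('pics/scene0.png',a[:,:,::-1])
for n in('scene','top'):
    m=vision.camera_model(n);print(n,m['fov_y'],m['k1'],np.round(m['world_from_camera'],3).tolist())
    for t in ['ratchet_clamp','ratchet_knob','pawl_post','pin_red','pin_grey_a','closed_impeller','open_impeller','tape_roll','driver_red','jaw_pad','pointer_tip']:
        print(t,[(np.round(r['rect'],1).tolist(),round(r['conf'],2)) for r in boxes_of(n,t)])
o=bot.get_obs();print({k:np.round(v,3).tolist() for k,v in o.items()})
E
```

```text
pics
scene 47.41552801857242 -0.007439397389302817 [[-0.651, -0.539, 0.534, -0.1], [-0.759, 0.467, -0.454, 0.568], [-0.005, -0.701, -0.713, 0.949], [0.0, 0.0, 0.0, 1.0]]
ratchet_clamp [([267.9, 237.8, 123.9, 103.2], 0.73)]
ratchet_knob [([289.9, 221.5, 34.2, 33.6], 0.77), ([281.6, 175.9, 38.5, 9.5], 0.58), ([309.4, 235.8, 3.6, 10.9], 0.35), ([184.2, 226.0, 41.8, 32.2], 0.2)]
pawl_post [([296.4, 198.1, 14.3, 22.5], 0.67)]
pin_red [([310.2, 235.2, 5.7, 10.0], 0.36)]
pin_grey_a [([293.2, 243.0, 5.2, 8.0], 0.5), ([301.8, 236.3, 8.3, 5.7], 0.39)]
closed_impeller [([363.9, 196.9, 42.0, 35.2], 0.59), ([301.8, 325.6, 53.3, 55.5], 0.59)]
open_impeller [([290.5, 225.1, 32.0, 28.6], 0.68), ([398.2, 171.9, 41.4, 30.9], 0.62)]
tape_roll [([183.2, 226.6, 41.0, 32.0], 0.89)]
driver_red [([282.8, 174.8, 32.7, 13.6], 0.86)]
jaw_pad [([257.5, 246.2, 16.8, 15.7], 0.73), ([297.2, 198.1, 12.9, 31.7], 0.62)]
pointer_tip [([290.6, 222.3, 32.3, 27.4], 0.82)]
top 57.8912496430676 0.0205522698081909 [[0.016, -0.996, 0.083, 0.477], [-0.999, -0.019, -0.036, 0.007], [0.037, -0.083, -0.996, 0.948], [0.0, 0.0, 0.0
[... 352 characters left out ...]
2)]
tape_roll [([196.6, 117.6, 41.4, 39.0], 0.97), ([302.8, 180.2, 16.6, 38.5], 0.17)]
driver_red [([369.6, 218.6, 45.9, 44.3], 0.75), ([322.0, 136.8, 35.0, 29.5], 0.7)]
jaw_pad [([239.1, 198.0, 12.2, 31.2], 0.43), ([250.9, 197.6, 130.9, 64.7], 0.29)]
pointer_tip [([368.2, 217.7, 45.4, 54.2], 0.67), ([278.4, 202.4, 37.1, 37.1], 0.62)]
{'clock': 1.2, 'joint_pos': [-1.292, 0.241, 0.005, 1.335, -0.0, 1.571], 'joint_vel': [0.0, 0.002, 0.0, -0.003, -0.001, -0.001], 'tau': [-0.0, -37.222, 25.269, 0.001, -0.0, -0.0], 'eef_pos': [0.138, -0.481, 0.231], 'tool_rot': [0.99, 0.139, -0.0, -0.0], 'ft_force': [0.4, -0.692, 0.527], 'ft_torque': [0.001, 0.024, 0.024], 'grasp_force': 0.0, 'grip_width': 0.085}
```

Run:
```python
import cv2
a=cv2.imread('pics/top0.png')[90:340,150:470];cv2.imwrite('pics/t1.png',cv2.resize(a,(768,600),interpolation=cv2.INTER_CUBIC))
a=cv2.imread('pics/scene0.png')[150:360,160:440];cv2.imwrite('pics/s1.png',cv2.resize(a,(800,600),interpolation=cv2.INTER_CUBIC))
```

```text
(no output)
```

View pics/t1.png

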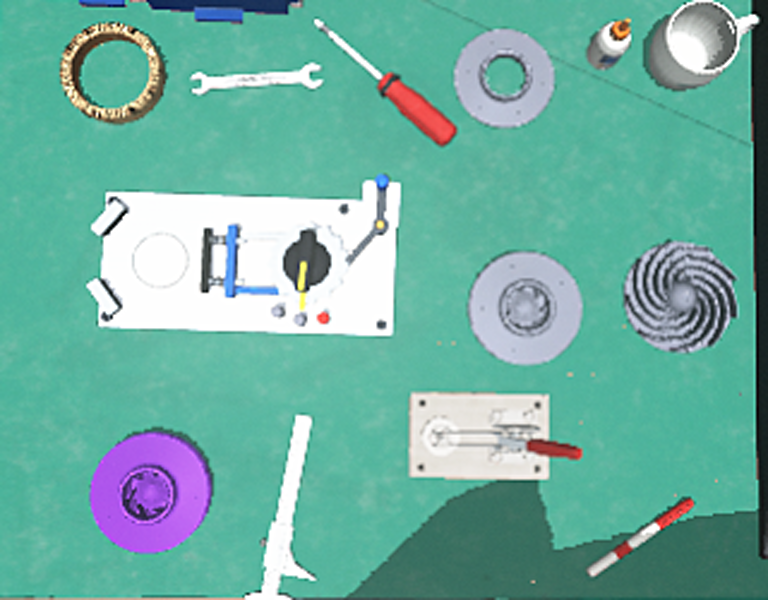

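View pics/s1.png

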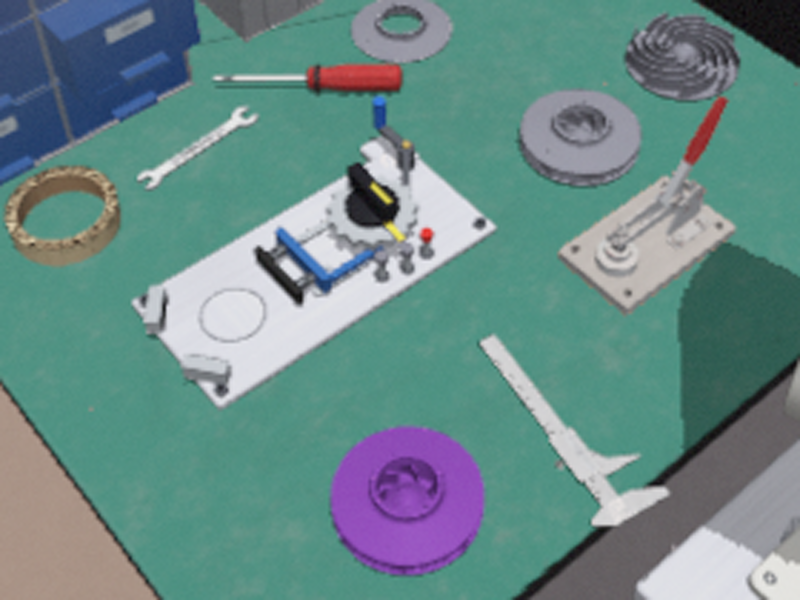

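Top crop: the closed-impeller candidates are the purple one (150,490), the grey one with a neck (525,307), and a flat grey ring (505,77), which is much thinner. The bare-vaned one (681,296) is the open impeller. The grey one at crop (525,307), full picture (369,218), fits: it has a cover, a round neck and is not purple. The enlarged scene crop confirms it at (580,135). The red pin, crop (323,317), is the one nearest the -y side, so it marks the third tooth (1.25 rad). The pointer now stands at the fourth.

```bash
cat > fit.py <<'E'
from h import *
from scipy.optimize import least_squares
T=cv2.imread('pics/top0.png');S=cv2.imread('pics/scene0.png')
def blob(im,lo,hi,box):
    x0,y0,x1,y1=box;h=cv2.cvtColor(im,cv2.COLOR_BGR2HSV)[y0:y1,x0:x1];m=cv2.inRange(h,lo,hi)
    n,l,s,c=cv2.connectedComponentsWithStats(m);i=1+s[1:,4].argmax();return c[i]+[x0,y0],s[i].tolist()
red=((0,120,80),(8,255,255));blu=((100,120,50),(130,255,255));yel=((20,110,90),(35,255,255))
P={}
P['top','red']=blob(T,*red,(275,210,295,230));P['scene','red']=blob(S,*red,(300,222,320,245))
P['top','post']=blob(T,*blu,(295,155,325,180));P['scene','post']=blob(S,*blu,(285,178,302,202))
for k,v in P.items(): print(k,v)
c=lambda x,y:(x/2.4+150-.3,y/2.4+90-.3); s=lambda x,y:(x*.35+160-.3,y*.35+150-.3)
th=lambda a,z:[-.06*np.sin(a),-.06*np.cos(a),z]
obs=[('top',P['top','red'][0],th(1.25,.040)),('scene',P['scene','red'][0],th(1.25,.038)),
('top',P['top','post'][0],[.085,-.075,.060]),('scene',P['scene','post'][0],[.085,-.075,.055]),
('top',c(301,320),th(1.67,.04)),('top',c(278,311),th(2.08,.04)),('scene',s(405,251),th(1.67,.038)),('scene',s(381,257),th(2.08,.038)),
('top',c(160,260),[0,.159,.01]),('scene',s(232,315),[0,.159,.01])]
def W(p,q): a=p[2];q=np.array(q);return np.array([p[0]+np.cos(a)*q[0]-np.sin(a)*q[1],p[1]+np.sin(a)*q[0]+np.cos(a)*q[1],q[2]])
f=lambda p:np.concatenate([proj(n,W(p,q))[0]-uv for n,uv,q in obs])
if __name__=='__main__':
    r=least_squares(f,[.4,.1,0],loss='soft_l1');print(r.x,np.round(r.fun.reshape(-1,2) if 0 else f(r.x).reshape(-1,2),1).tolist())
    p=r.x
    for n in('knob',[0,0,.066]),('post',[.085,-.075,.058]),('nest',[0,.159,.01]),('red',th(1.25,.04)):print(n[0],np.round(W(p,n[1]),4))
    e=[ray('top',c(*u),.01)[:2] for u in((99,327),(392,335),(106,191))];print('edge yaw',np.arctan2(*(e[0]-e[1])[::-1])-np.pi/2,e)
    for n,im,b in(('top',T,(340,188,400,246)),('scene',S,(338,176,392,218))):
        x0,y0,x1,y1=b;h=cv2.cvtColor(im,cv2.COLOR_BGR2HSV)[y0:y1,x0:x1];m=cv2.inRange(h,(0,0,0),(180,75,255))
        l,lab,st,ct=cv2.connectedComponentsWithStats(m);i=1+st[1:,4].argmax();k=cv2.findContours((lab==i).astype('uint8'),0,2)[0];k=max(k,key=len)
        E=cv2.fitEllipse(cv2.convexHull(k));uv=np.array(E[0])+[x0,y0];print(n,E,uv,[ray(n,uv,z)[:2].round(4).tolist() for z in(.012,.018,.025)])
    for n,uv in(('top',c(526,307)),('scene',s(582,124))):print('neck',ray(n,uv,.035))
E
python3 fit.py
```

```text
('top', 'red') (array([284.26666667, 222.        ]), [7, 10, 5, 5, 15])
('scene', 'red') (array([309.        , 231.69230769]), [8, 8, 3, 5, 13])
('top', 'post') (array([308.64285714, 165.28571429]), [11, 8, 6, 6, 28])
('scene', 'post') (array([292.35555556, 188.73333333]), [5, 6, 5, 11, 45])
[ 0.55536682  0.09133945 -0.01542403] [[-0.0, -0.0], [-0.1, -0.0], [-0.0, -0.0], [-0.1, -0.2], [-0.9, -0.3], [-0.6, 0.2], [0.7, -0.6], [0.3, 0.1], [0.2, -0.1], [0.3, -0.1]]
knob [0.5554 0.0913 0.066 ]
post [0.6392 0.015  0.058 ]
nest [0.5578 0.2503 0.01  ]
red [0.4981 0.0733 0.04  ]
edge yaw -0.011722750185536368 [array([0.48485953, 0.31186441]), array([0.48121302, 0.00081539]), array([0.63088793, 0.31114923])]
top ((28.390155792236328, 30.03722381591797), (47.36579513549805, 47.804080963134766), 144.74932861328125) [368.39015579 218.03722382] [[0.5127, -0.1425], [0.5125, -0.1416], [0.5122, -0.1404]]
scene ((24.709877014160156, 21.471607208251953), (34.28004455566406, 43.82095718383789), 95.74083709716797) [362.70987701 197.47160721] [[0.5122, -0.1425], [0.5083, -0.1379], [0.5037, -0.1326]]
neck [ 0.51289794 -0.1400494   0.035     ]
neck [ 0.50832148 -0.1389345   0.035     ]
```

```bash
cat > go.py <<'E'
import sys
from h import *
from scipy.spatial.transform import Rotation as R
def go(x,y,z,yaw):
    o=bot.get_obs();r=R.from_quat(o['tool_rot']).as_matrix();d=r.T@(np.array([x,y,z])-o['eef_pos'])*100
    a=np.arctan2(r[1,0],r[0,0]);tw=-(yaw-a);tw=(tw+np.pi)%(2*np.pi)-np.pi
    print('shift cm',d.round(2),'twist',round(tw,3),'| t',round(o['clock'],2),'pos',np.round(o['eef_pos'],4),'yaw',round(a,3),'z-axis',r[:,2].round(3),'q',np.round(o['joint_pos'],2),'w',round(o['grip_width'],4),'F',np.round(o['ft_force'],1),'gf',o['grasp_force'])
if __name__=='__main__': go(*map(float,sys.argv[1:5]))
E
python3 go.py .639 .015 .12 -.015
```

```text
shift cm [ 61.85 -33.85  11.13] twist 0.294 | t 1.2 pos [ 0.1376 -0.4807  0.2313] yaw 0.279 z-axis [-0.  0. -1.] q [-1.29  0.24  0.    1.34 -0.    1.57] w 0.0851 F [ 0.4 -0.7  0.5] gf 0.0
```

>>> {"fn": "send_rows", "kwargs": {
  "motion": "-0.2 61.8 -33.9 6 0.295; -0.2 61.8 -33.9 6 0.295; -0.2 61.8 -33.9 6 0.295; -0.2 61.8 -33.9 6 0.295; -0.2 61.8 -33.9 6 0.295"
}}

```text
clock: 1.7
eef_pos: [0.3088, -0.3114, 0.2111]
tool_rot: [1.0, -0.008, 0.0, 0.0]
ft_force: [0.0, -0.4, -0.4]
grip_width: 0.0511
grasp_force: 0.0
```

```bash
python3 go.py .639 .015 .12 -.015
```

```text
shift cm [ 32.46 -33.2    9.11] twist -0.002 | t 1.7 pos [ 0.3088 -0.3114  0.2111] yaw -0.017 z-axis [ 0.001 -0.001 -1.   ] q [-0.79  0.13 -0.19  1.25  0.    2.37] w 0.0511 F [ 0.  -0.4 -0.4] gf 0.0
```

>>> {"fn": "send_rows", "kwargs": {
  "motion": "-0.2 32.5 -33.2 5 -0.15; -0.2 32.5 -33.2 5 -0.3; -0.2 32.5 -33.2 5 -0.45; -0.2 32.5 -33.2 5 -0.6; -0.2 32.5 -33.2 5 -0.75"
}}

```text
clock: 2.2
eef_pos: [0.4858, -0.1363, 0.1843]
tool_rot: [0.932, 0.362, 0.0, 0.0]
ft_force: [1.4, -1.4, 0.5]
grip_width: 0.0511
grasp_force: 0.0
```

```bash
python3 go.py .639 .015 .12 3.127
```

```text
shift cm [21.51 -0.84  6.43] twist -2.387 | t 2.2 pos [ 0.4858 -0.1363  0.1843] yaw 0.74 z-axis [ 0.001 -0.    -1.   ] q [-0.27  0.27 -0.07  1.22 -0.    2.13] w 0.0511 F [ 1.4 -1.4  0.5] gf 0.0
```

>>> {"fn": "send_rows", "kwargs": {
  "motion": "-0.2 21.5 -0.8 4 -0.15; -0.2 21.5 -0.8 4 -0.3; -0.2 21.5 -0.8 4 -0.45; -0.2 21.5 -0.8 4 -0.6; -0.2 21.5 -0.8 4 -0.75"
}}

```text
clock: 2.7
eef_pos: [0.6409, 0.0158, 0.1423]
tool_rot: [0.734, 0.679, 0.0, -0.0]
ft_force: [-0.1, -0.9, -0.5]
grip_width: 0.0513
grasp_force: 0.0
```

>>> {"fn": "send_rows", "kwargs": {
  "motion": "-0.2 0 0 0 -0.15; -0.2 0 0 0 -0.3; -0.2 0 0 0 -0.45; -0.2 0 0 0 -0.6; -0.2 0 0 0 -0.75"
}}

```text
clock: 3.2
eef_pos: [0.6388, 0.012, 0.144]
tool_rot: [0.436, 0.9, -0.0, -0.0]
ft_force: [0.1, 0.3, -0.1]
grip_width: 0.0509
grasp_force: 0.0
```

>>> {"fn": "send_rows", "kwargs": {
  "motion": "-0.2 0 0 0 -0.15; -0.2 0 0 0 -0.3; -0.2 0 0 0 -0.45; -0.2 0 0 0 -0.6; -0.2 0 0 0 -0.75"
}}

```text
clock: 3.7
eef_pos: [0.6388, 0.012, 0.144]
tool_rot: [0.076, 0.997, -0.0, -0.0]
ft_force: [-0.0, -0.4, 0.7]
grip_width: 0.0514
grasp_force: 0.0
```

```bash
python3 go.py .639 .015 .042 3.127
```

```text
shift cm [ 0.02  0.31 10.2 ] twist -0.137 | t 3.7 pos [0.6388 0.012  0.144 ] yaw 2.99 z-axis [-0. -0. -1.] q [ 0.02  0.56  0.26  1.27 -0.    0.17] w 0.0514 F [-0.  -0.4  0.7] gf 0.0
```

>>> {"fn": "send_rows", "kwargs": {
  "motion": "-0.2 0 0.3 3 -0.135; -0.2 0 0.3 6 -0.135; -0.2 0 0.3 8.5 -0.135; -0.2 0 0.3 10.0 -0.135; -0.2 0 0.3 10.0 -0.135"
}}

```text
clock: 4.2
eef_pos: [0.6368, 0.0149, 0.041]
tool_rot: [0.011, 1.0, -0.0, -0.003]
ft_force: [-0.9, 0.6, -0.6]
grip_width: 0.0511
grasp_force: 0.0
```

>>> {"fn": "send_rows", "kwargs": {
  "motion": "1 0 0 0 0; 1 0 0 0 0; 1 0 0 0 0; 1 0 0 0 0; 1 0 0 0 0"
}}

```text
clock: 4.7
eef_pos: [0.6406, 0.0148, 0.046]
tool_rot: [0.011, 1.0, -0.0, 0.002]
ft_force: [0.3, 0.0, 4.8]
grip_width: 0.0108
grasp_force: 58.8
```

```bash
python3 go.py .6373 .0275 .044 3.127
python3 - <<'E'
from h import *
cv2.imwrite('pics/a.png',cv2.resize(snap('scene')[150:300,210:410][:,:,::-1],(800,600),interpolation=cv2.INTER_CUBIC))
E
```

```text
shift cm [0.36 1.26 0.2 ] twist -0.008 | t 4.7 pos [0.6406 0.0148 0.046 ] yaw 3.119 z-axis [ 0.003 -0.    -1.   ] q [ 0.02  0.64  0.13  1.05 -0.    0.05] w 0.0108 F [0.3 0.  4.8] gf 58.78496468067169
```

View pics/a.png

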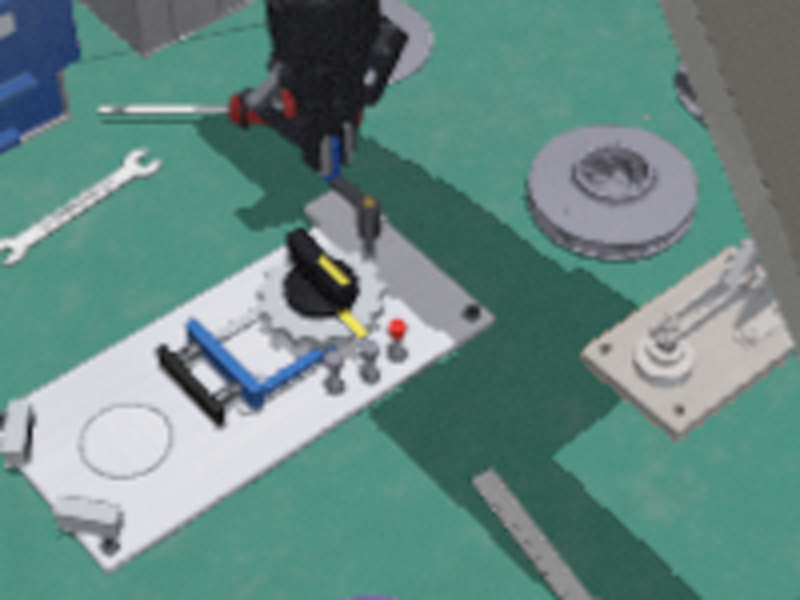

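>>> {"fn": "send_rows", "kwargs": {
  "motion": "1 0.05 0.4 0 0; 1 0.1 0.8 0 0; 1 0.2 1.3 0 0; 1 0.2 1.3 0 0; 1 0.2 1.3 0 0"
}}

```text
clock: 5.25
eef_pos: [0.6407, 0.0236, 0.046]
tool_rot: [0.012, 1.0, -0.004, 0.004]
ft_force: [3.4, -9.6, 2.6]
grip_width: 0.0106
grasp_force: 59.5
```

>>> {"fn": "send_rows", "kwargs": {
  "motion": "1 0 0 0 0; 1 0 0 0 0; 1 0 0 0 0; 1 0 0 0 0; 1 0 0 0 0"
}}

```text
clock: 5.75
eef_pos: [0.6407, 0.0236, 0.046]
tool_rot: [0.013, 1.0, -0.004, 0.003]
ft_force: [4.3, -11.0, 2.3]
grip_width: 0.0104
grasp_force: 59.5
```

>>> {"fn": "send_rows", "kwargs": {
  "motion": "1 0 0 0 0; 1 0 0 0 0; 1 0 0 0 0; 1 0 0 0 0; 1 0 0 0 0"
}}

```text
clock: 6.25
eef_pos: [0.6407, 0.0235, 0.046]
tool_rot: [0.013, 1.0, -0.004, 0.003]
ft_force: [4.9, -10.7, 3.1]
grip_width: 0.0112
grasp_force: 59.5
```

Run:
```python
from h import *
cv2.imwrite('pics/b.png',cv2.resize(snap('scene')[150:300,210:410][:,:,::-1],(800,600),interpolation=cv2.INTER_CUBIC))
```

```text
(no output)
```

View pics/b.png

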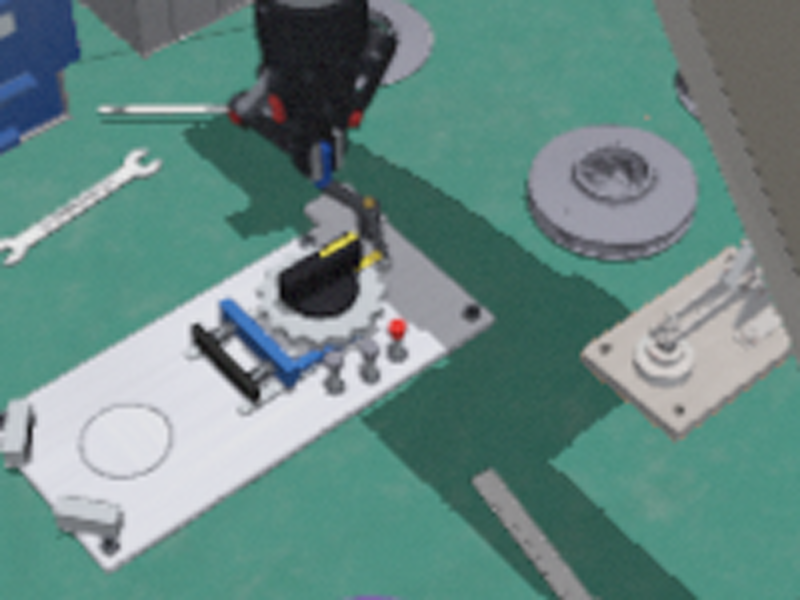

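The knob has run back: its pointer lies along the clamp's -y and the blue jaw is fully retracted. Next I let the pawl return and release the post.

>>> {"fn": "send_rows", "kwargs": {
  "motion": "1 -0.05 -0.5 0 0; 1 -0.1 -1.0 0 0; 1 -0.2 -1.2 0 0; -0.2 -0.2 -1.2 0 0; -0.2 -0.2 -1.2 0 0"
}}

```text
clock: 6.8
eef_pos: [0.6382, 0.016, 0.0437]
tool_rot: [0.011, 1.0, -0.0, -0.001]
ft_force: [-0.4, 0.5, -0.1]
grip_width: 0.039
grasp_force: 0.0
```

>>> {"fn": "send_rows", "kwargs": {
  "motion": "-0.2 0 0 0 0; -0.2 0 0 -4 0; -0.2 0 0 -8 0; -1 0 0 -10 0; -1 0 0 -10 0"
}}

```text
clock: 7.3
eef_pos: [0.6413, 0.016, 0.1483]
tool_rot: [0.011, 1.0, 0.0, 0.003]
ft_force: [0.6, 0.3, -0.6]
grip_width: 0.078
grasp_force: 0.0
```

```bash
python3 go.py .5115 -.140 .12 3.127
```

```text
shift cm [ 12.64 -15.89   2.74] twist -0.008 | t 7.3 pos [0.6413 0.016  0.1483] yaw 3.119 z-axis [ 0.007  0.    -1.   ] q [0.02 0.56 0.27 1.27 0.   0.05] w 0.078 F [ 0.6  0.3 -0.6] gf 0.0
```

>>> {"fn": "send_rows", "kwargs": {
  "motion": "-1 12.8 -15.7 2 -0.008; -1 12.8 -15.7 2 -0.008; -1 12.8 -15.7 2 -0.008; -1 12.8 -15.7 4 -0.008; -1 12.8 -15.7 5 -0.008"
}}

```text
clock: 7.8
eef_pos: [0.5021, -0.1405, 0.0916]
tool_rot: [0.01, 1.0, 0.0, -0.003]
ft_force: [0.6, 1.1, -0.2]
grip_width: 0.0852
grasp_force: 0.0
```

>>> {"fn": "send_rows", "kwargs": {
  "motion": "-1 0 0 0 0; -1 0 0 0 0"
}}

```text
clock: 8.0
eef_pos: [0.5072, -0.1378, 0.0935]
tool_rot: [0.008, 1.0, 0.0, -0.001]
ft_force: [-0.1, 0.5, 0.5]
grip_width: 0.0852
grasp_force: 0.0
```

```bash
python3 go.py .5115 -.140 .023 3.127
```

```text
shift cm [-0.44 -0.22  7.05] twist -0.0 | t 8.0 pos [ 0.5072 -0.1378  0.0935] yaw 3.127 z-axis [-0.002  0.001 -1.   ] q [-0.27  0.39 -0.16  1.02  0.   -0.25] w 0.0852 F [-0.1  0.5  0.5] gf 0.0
```

>>> {"fn": "send_rows", "kwargs": {
  "motion": "-1 -0.4 -0.2 3 0; -1 -0.4 -0.2 5 0; -1 -0.4 -0.2 6.3 0; -1 -0.4 -0.2 6.9 0; -1 -0.4 -0.2 6.9 0"
}}

```text
clock: 8.5
eef_pos: [0.5122, -0.1393, 0.0248]
tool_rot: [0.007, 1.0, 0.0, -0.0]
ft_force: [0.1, -0.1, -0.4]
grip_width: 0.0852
grasp_force: 0.0
```

>>> {"fn": "send_rows", "kwargs": {
  "motion": "1 0 0 0 0; 1 0 0 0 0; 1 0 0 0 0; 1 0 0 0 0; 1 0 0 0 0"
}}

```text
clock: 9.0
eef_pos: [0.513, -0.1406, 0.0273]
tool_rot: [0.007, 1.0, -0.0, 0.002]
ft_force: [-1.5, 0.3, 6.2]
grip_width: 0.0534
grasp_force: 61.6
```

```bash
python3 go.py .5115 -.140 .023 3.127
python3 - <<'E'
from h import *
cv2.imwrite('pics/c.png',cv2.resize(snap('scene')[140:260,300:460][:,:,::-1],(800,600),interpolation=cv2.INTER_CUBIC))
E
```

```text
shift cm [0.15 0.06 0.43] twist -0.0 | t 9.0 pos [ 0.513  -0.1406  0.0273] yaw 3.127 z-axis [ 0.003 -0.001 -1.   ] q [-0.27  0.48 -0.23  0.87 -0.   -0.25] w 0.0534 F [-1.5  0.3  6.2] gf 61.608853340148926
```

View pics/c.png

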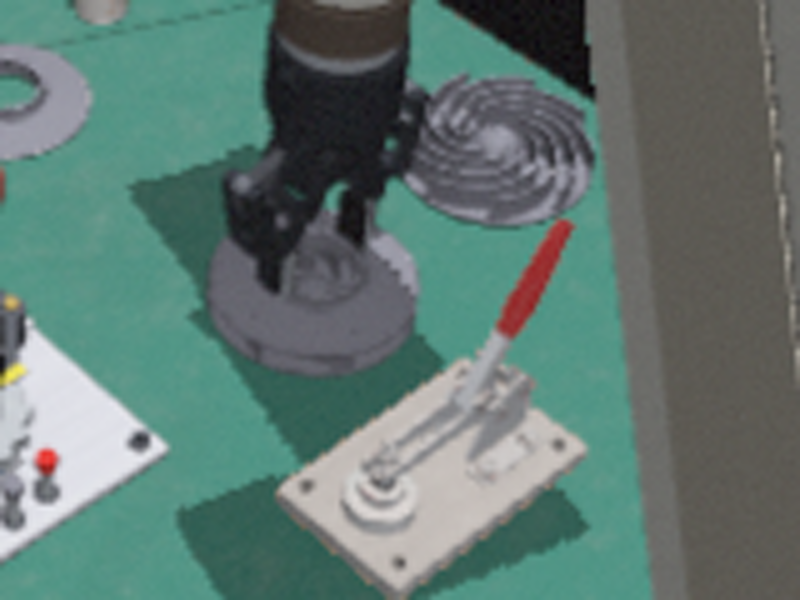

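The fingers are on both sides of the neck, at crop (270,270) and (360,225). Lifting.

>>> {"fn": "send_rows", "kwargs": {
  "motion": "1 0 0 -2 0; 1 0 0 -4.5 0; 1 0 0 -7.5 0; 1 0 0 -10.5 0; 1 0 0 -12 0"
}}

```text
clock: 9.55
eef_pos: [0.5132, -0.1406, 0.1488]
tool_rot: [0.007, 1.0, -0.001, 0.003]
ft_force: [0.5, -0.5, -1.2]
grip_width: 0.0535
grasp_force: 63.1
```

>>> {"fn": "send_rows", "kwargs": {
  "motion": "1 0 0 0 0; 1 0 0 0 0"
}}

```text
clock: 9.75
eef_pos: [0.5116, -0.1402, 0.1453]
tool_rot: [0.007, 1.0, -0.0, 0.0]
ft_force: [1.4, -1.0, -2.2]
grip_width: 0.0535
grasp_force: 63.1
```

```bash
python3 go.py .5576 .2433 .145 3.127
python3 - <<'E'
from h import *
a=snap('scene')[120:260,300:460];b=snap('top')[150:290,290:450]
cv2.imwrite('pics/d.png',cv2.resize(np.hstack([a,b])[:,:,::-1],(800,350),interpolation=cv2.INTER_CUBIC))
E
```

```text
shift cm [-4.030e+00  3.841e+01  3.000e-02] twist -0.0 | t 9.75 pos [ 0.5116 -0.1402  0.1453] yaw 3.127 z-axis [ 0. -0. -1.] q [-0.27  0.35 -0.07  1.15  0.   -0.25] w 0.0535 F [ 1.4 -1.  -2.2] gf 63.105361461639404
```

View pics/d.png

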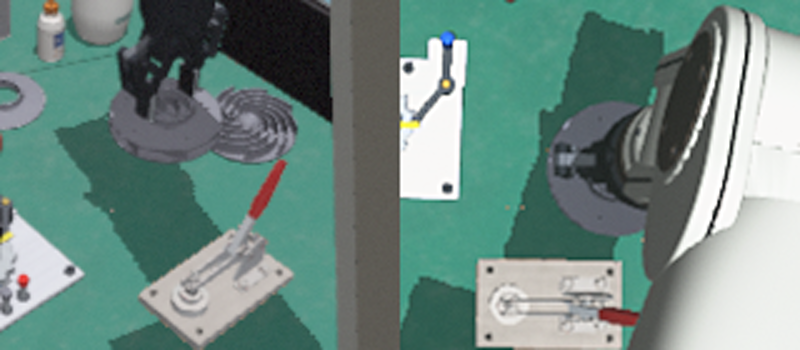

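>>> {"fn": "send_rows", "kwargs": {
  "motion": "1 -0.4 3 0 0; 1 -0.8 7 0 0; 1 -1.2 11 0 0; 1 -1.6 15 0 0; 1 -2 19 0 0"
}}

```text
clock: 10.35
eef_pos: [0.5335, 0.0508, 0.1436]
tool_rot: [0.008, 1.0, -0.0, -0.001]
ft_force: [0.8, -0.8, -2.4]
grip_width: 0.0532
grasp_force: 63.3
```

>>> {"fn": "send_rows", "kwargs": {
  "motion": "1 -0.4 4 0 0; 1 -0.8 8 0 0; 1 -1.2 12 0 0; 1 -1.7 16 0 0; 1 -2 19.4 0 0"
}}

```text
clock: 10.85
eef_pos: [0.5565, 0.245, 0.1433]
tool_rot: [0.007, 1.0, -0.001, -0.001]
ft_force: [0.2, -0.6, -1.2]
grip_width: 0.0534
grasp_force: 63.3
```

>>> {"fn": "send_rows", "kwargs": {
  "motion": "1 0 0 0 0; 1 0 0 0 0; 1 0 0 0 0"
}}

```text
clock: 11.15
eef_pos: [0.5566, 0.2421, 0.144]
tool_rot: [0.008, 1.0, -0.001, -0.001]
ft_force: [0.8, -0.8, -1.0]
grip_width: 0.0531
grasp_force: 63.4
```

```bash
python3 go.py .5579 .2433 .036 3.127;  python3 - <<'E'
from h import *
print(proj('top',[.5116,-.1402,.14]))
a=snap('scene')[150:330,140:380];b=snap('top')[120:300,150:390]
for im,n,o in((a,'scene',(140,150)),(b,'top',(150,120))):
    for p in ([.5579,.2433,.145],):
        u=proj(n,p)[0]-o; print(n,u*400/240)
cv2.imwrite('pics/e.png',cv2.resize(np.hstack([a,b])[:,:,::-1],(800,300),interpolation=cv2.INTER_CUBIC))
E
```

```text
shift cm [-0.15  0.14 10.8 ] twist -0.001 | t 11.15 pos [0.5566 0.2421 0.144 ] yaw 3.126 z-axis [-0.002 -0.001 -1.   ] q [ 0.41  0.5   0.16  1.23 -0.    0.43] w 0.0531 F [ 0.8 -0.8 -1. ] gf 63.35723876953125
[[376.43816181 216.47678945]]
scene [161.56110839 122.48085492]
top [ 89.93194856 120.5952616 ]
```

View pics/e.png

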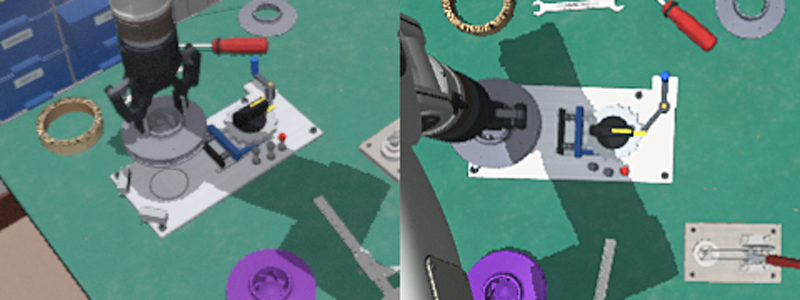

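>>> {"fn": "send_rows", "kwargs": {
  "motion": "1 -0.15 0.1 2 0; 1 -0.15 0.1 4 0; 1 -0.15 0.1 6 0; 1 -0.15 0.1 8 0; 1 -0.15 0.1 8 0"
}}

```text
clock: 11.75
eef_pos: [0.5566, 0.2418, 0.0622]
tool_rot: [0.008, 1.0, -0.001, -0.003]
ft_force: [0.1, 0.1, -2.0]
grip_width: 0.0533
grasp_force: 63.4
```

```bash
python3 go.py .5579 .2433 .036 3.127;  python3 - <<'E'
from h import *
o=bot.get_obs();e=np.array(o['eef_pos']);t=np.linspace(0,2*np.pi,60);out=[]
for n,x0,y0,w,hh in(('scene',170,170,130,130),('top',160,150,130,130)):
    im=cv2.resize(snap(n)[y0:y0+hh,x0:x0+w],(400,400),interpolation=cv2.INTER_CUBIC)
    q=np.c_[e[0]+.06*np.cos(t),e[1]+.06*np.sin(t),0*t+e[2]]
    for u in (proj(n,q)-[x0,y0]+.5)*400/w: cv2.circle(im,tuple(int(v) for v in u),1,(255,0,0),-1)
    out.append(im)
cv2.imwrite('pics/f.png',np.hstack(out)[:,:,::-1])
E
```

```text
shift cm [-0.15  0.16  2.62] twist -0.002 | t 11.75 pos [0.5566 0.2418 0.0622] yaw 3.125 z-axis [-0.006 -0.003 -1.   ] q [ 0.41  0.57  0.05  1.05 -0.    0.43] w 0.0533 F [ 0.1  0.1 -2. ] gf 63.362778425216675
```

View pics/f.png

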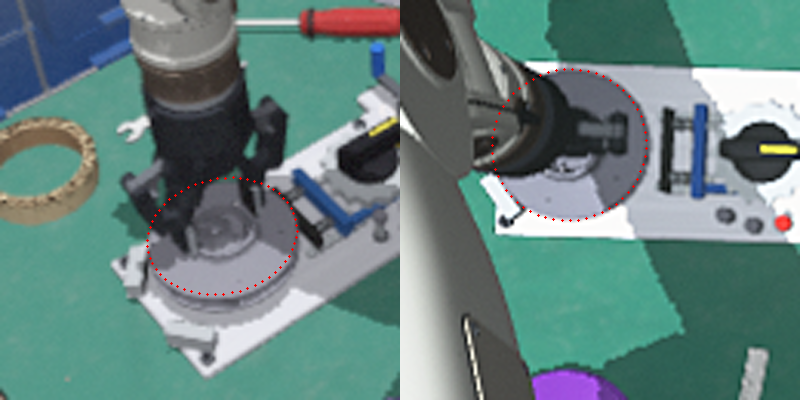

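>>> {"fn": "send_rows", "kwargs": {
  "motion": "1 -0.1 0.15 0.8 0; 1 -0.1 0.15 1.6 0; 1 -0.1 0.15 2.2 0; 1 -0.1 0.15 2.2 0; 1 -0.1 0.15 2.2 0"
}}

```text
clock: 12.35
eef_pos: [0.5597, 0.2456, 0.043]
tool_rot: [0.007, 1.0, -0.0, -0.0]
ft_force: [0.7, 0.4, -1.5]
grip_width: 0.0533
grasp_force: 63.4
```

```bash
python3 go.py .5579 .2433 .036 3.127
```

```text
shift cm [ 0.18 -0.23  0.7 ] twist -0.0 | t 12.35 pos [0.5597 0.2456 0.043 ] yaw 3.127 z-axis [-0.001 -0.    -1.   ] q [ 0.41  0.59  0.03  1.01 -0.    0.43] w 0.0533 F [ 0.7  0.4 -1.5] gf 63.379493951797485
```

>>> {"fn": "send_rows", "kwargs": {
  "motion": "1 0.15 -0.2 0.2 0; 1 0.15 -0.2 0.4 0; 1 0.15 -0.2 0.6 0; 1 0.15 -0.2 0.7 0; 1 0.15 -0.2 0.7 0"
}}

```text
clock: 12.85
eef_pos: [0.5583, 0.2436, 0.0374]
tool_rot: [0.007, 1.0, 0.0, 0.0]
ft_force: [-2.2, -0.6, 5.3]
grip_width: 0.0534
grasp_force: 64.3
```

```bash
python3 go.py .5579 .2433 .036 3.127
```

```text
shift cm [ 0.04 -0.03  0.14] twist -0.0 | t 12.85 pos [0.5583 0.2436 0.0374] yaw 3.127 z-axis [ 0.  0. -1.] q [ 0.41  0.6   0.02  0.99 -0.    0.43] w 0.0534 F [-2.2 -0.6  5.3] gf 64.28787231445312
```

>>> {"fn": "send_rows", "kwargs": {
  "motion": "-1 0 0 0 0; -1 0 0 0 0; -1 0 0 0 0; -1 0 0 0 0; -1 0 0 -1 0"
}}

```text
clock: 13.35
eef_pos: [0.5571, 0.2431, 0.045]
tool_rot: [0.007, 1.0, -0.001, -0.002]
ft_force: [0.1, -0.3, 0.3]
grip_width: 0.0852
grasp_force: 0.0
```

>>> {"fn": "send_rows", "kwargs": {
  "motion": "-1 0 0 -3 0; -1 0 0 -7 0; -1 0 0 -10 0; -1 0 -3 -10 -0.15; -1 0 -7 -10 -0.3"
}}

```text
clock: 13.85
eef_pos: [0.5586, 0.175, 0.1488]
tool_rot: [-0.147, 0.989, 0.001, 0.003]
ft_force: [0.5, -0.2, -1.9]
grip_width: 0.0855
grasp_force: 0.0
```

```bash
python3 go.py .5554 .0913 .14 -1.585
```

```text
shift cm [ 2.75 -7.91  0.87] twist -1.262 | t 13.85 pos [0.5586 0.175  0.1488] yaw -2.847 z-axis [ 0.005  0.002 -1.   ] q [0.3  0.45 0.09 1.2  0.   0.01] w 0.0855 F [ 0.5 -0.2 -1.9] gf 0.0
```

>>> {"fn": "send_rows", "kwargs": {
  "motion": "-0.3 2.7 -7.9 0.8 -0.15; -0.3 2.7 -7.9 0.8 -0.3; -0.3 2.7 -7.9 0.8 -0.45; -0.3 2.7 -7.9 0.8 -0.6; -0.3 2.7 -7.9 0.8 -0.75"
}}

```text
clock: 14.35
eef_pos: [0.5539, 0.0896, 0.1392]
tool_rot: [-0.493, 0.87, -0.0, 0.0]
ft_force: [-0.7, -0.3, 0.5]
grip_width: 0.0558
grasp_force: 0.0
```

>>> {"fn": "send_rows", "kwargs": {
  "motion": "-0.3 0 0 0 -0.15; -0.3 0 0 0 -0.3; -0.3 0 0 0 -0.45; -0.3 0 0 0 -0.51; -0.3 0 0 0 -0.51"
}}

```text
clock: 14.85
eef_pos: [0.5539, 0.0903, 0.139]
tool_rot: [-0.695, 0.719, -0.0, 0.0]
ft_force: [-0.2, -0.0, 0.1]
grip_width: 0.0557
grasp_force: 0.0
```

```bash
python3 go.py .5554 .0913 .053 -1.585
python3 - <<'E'
from h import *
a=snap('scene')[170:290,200:360]
cv2.imwrite('pics/g.png',cv2.resize(a[:,:,::-1],(800,600),interpolation=cv2.INTER_CUBIC))
E
```

```text
shift cm [-0.11 -0.14  8.6 ] twist -0.02 | t 14.85 pos [0.5539 0.0903 0.139 ] yaw -1.605 z-axis [ 0.001  0.    -1.   ] q [ 0.16  0.41  0.01  1.16 -0.   -1.38] w 0.0557 F [-0.2 -0.   0.1] gf 0.0
```

View pics/g.png

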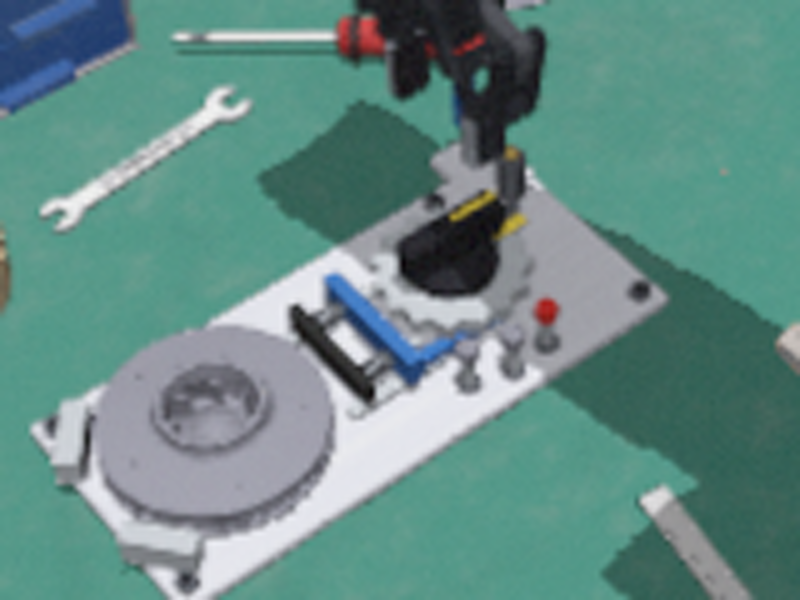

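The impeller lies flat between pad and stops. The knob is at 0 and the jaw is open. Now I grip the knob.

>>> {"fn": "send_rows", "kwargs": {
  "motion": "-0.3 -0.1 -0.15 3 -0.02; -0.3 -0.1 -0.15 6 -0.02; -0.3 -0.1 -0.15 8 -0.02; -0.3 -0.1 -0.15 8.5 -0.02; -0.3 -0.1 -0.15 8.5 -0.02"
}}

```text
clock: 15.4
eef_pos: [0.5547, 0.0911, 0.0528]
tool_rot: [-0.702, 0.712, 0.0, -0.001]
ft_force: [-0.1, -1.0, 0.3]
grip_width: 0.0556
grasp_force: 0.0
```

>>> {"fn": "send_rows", "kwargs": {
  "motion": "1 0 0 0 0; 1 0 0 0 0; 1 0 0 0 0; 1 0 0 0 0; 1 0 0 0 0"
}}

```text
clock: 15.9
eef_pos: [0.555, 0.0914, 0.0549]
tool_rot: [-0.702, 0.712, 0.0, 0.0]
ft_force: [-3.6, -0.4, 6.5]
grip_width: 0.0146
grasp_force: 59.8
```

```bash
python3 go.py .5554 .0913 .053 -1.585
```

```text
shift cm [ 0.01 -0.04  0.19] twist 0.001 | t 15.9 pos [0.555  0.0914 0.0549] yaw -1.584 z-axis [ 0.     0.001 -1.   ] q [ 0.16  0.5  -0.1   0.97  0.   -1.39] w 0.0146 F [-3.6 -0.4  6.5] gf 59.8061728477478
```

>>> {"fn": "send_rows", "kwargs": {
  "motion": "1 0 0 0 0.1; 1 0 0 0 0.2; 1 0 0 0 0.3; 1 0 0 0 0.4; 1 0 0 0 0.5"
}}

```text
clock: 16.4
eef_pos: [0.555, 0.0914, 0.0549]
tool_rot: [-0.503, 0.864, 0.0, 0.0]
ft_force: [-4.0, -0.5, 5.3]
grip_width: 0.0147
grasp_force: 59.8
```

>>> {"fn": "send_rows", "kwargs": {
  "motion": "1 0 0 0 0.1; 1 0 0 0 0.2; 1 0 0 0 0.3; 1 0 0 0 0.4; 1 0 0 0 0.5"
}}

```text
clock: 16.9
eef_pos: [0.5551, 0.0913, 0.0549]
tool_rot: [-0.273, 0.962, 0.0, 0.0]
ft_force: [-2.7, -0.7, 5.6]
grip_width: 0.0145
grasp_force: 59.8
```

>>> {"fn": "send_rows", "kwargs": {
  "motion": "1 0 0 0 0.1; 1 0 0 0 0.2; 1 0 0 0 0.3; 1 0 0 0 0.38; 1 0 0 0 0.38"
}}

```text
clock: 17.4
eef_pos: [0.555, 0.0913, 0.0549]
tool_rot: [-0.088, 0.996, 0.0, 0.0]
ft_force: [-2.7, 0.0, 5.9]
grip_width: 0.0145
grasp_force: 59.8
```

```bash
python3 go.py .5554 .0913 .053 -2.842
python3 - <<'E'
from workcell import bot
print(bot.get_obs()['ft_torque'])
E
```

```text
shift cm [-0.03 -0.01  0.19] twist -0.123 | t 17.4 pos [0.555  0.0913 0.0549] yaw -2.965 z-axis [ 0.001  0.    -1.   ] q [ 0.16  0.5  -0.1   0.97  0.   -0.01] w 0.0145 F [-2.7  0.   5.9] gf 59.79713201522827
[-0.08476791  0.70389412  0.16381258]
```

Past the third tooth by about 0.12 rad. I ease back onto it, release and rise.

>>> {"fn": "send_rows", "kwargs": {
  "motion": "1 0 0 0 -0.05; 1 0 0 0 -0.1; 1 0 0 0 -0.12; -0.3 0 0 0 -0.12; -0.3 0 0 0 -0.12"
}}

```text
clock: 17.9
eef_pos: [0.5558, 0.0913, 0.0539]
tool_rot: [-0.148, 0.989, 0.0, 0.001]
ft_force: [-0.5, 0.2, -0.8]
grip_width: 0.0431
grasp_force: 0.0
```

>>> {"fn": "send_rows", "kwargs": {
  "motion": "-0.3 0 0 0 0; -0.3 0 0 -4 0; -0.3 0 0 -8 0; -0.3 4 -3 -12 0; -0.3 8 -6 -14 0"
}}

```text
clock: 18.4
eef_pos: [0.5071, 0.0233, 0.1883]
tool_rot: [-0.149, 0.989, -0.0, 0.002]
ft_force: [-0.2, -1.6, -0.2]
grip_width: 0.0556
grasp_force: 0.0
```

>>> {"fn": "send_rows", "kwargs": {
  "motion": "-0.3 4 -3 0 0; -0.3 8 -6 0 0; -0.3 12 -9 0 0; -0.3 12 -9 0 0; -0.3 12 -9 0 0"
}}

```text
clock: 18.9
eef_pos: [0.417, -0.099, 0.1862]
tool_rot: [-0.146, 0.989, -0.0, 0.001]
ft_force: [0.3, 0.1, -0.4]
grip_width: 0.0556
grasp_force: 0.0
```

Run:
```python
from h import *
a=snap('scene')[170:290,200:360];b=snap('top')[140:260,190:350]
cv2.imwrite('pics/h.png',cv2.resize(np.hstack([a,b])[:,:,::-1],(800,300),interpolation=cv2.INTER_CUBIC))
```

```text
(no output)
```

View pics/h.png

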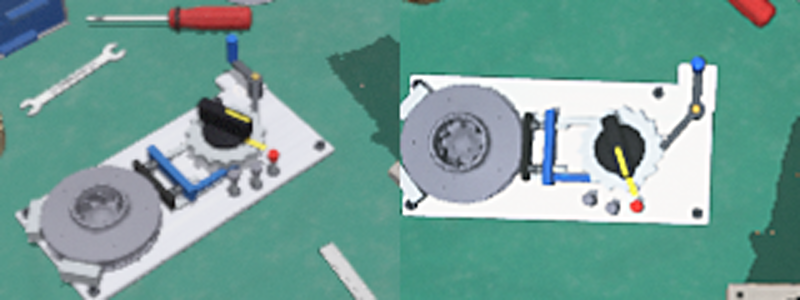

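The picture shows the pointer at the red pin (636,205), the pad against the impeller (525,145), and the impeller on both stops. The pawl has caught and the arm is clear.

```bash
python3 -c "
from workcell import workorder
print(workorder.job_done())"
```

```text
the job is handed in; nothing more can be done
None
```

The job is handed in at about 19 s: the closed impeller is clamped against both stops, with the knob caught at the third tooth by the red pin; the open impeller, tape and screwdriver were not touched.

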